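Set the telescoping length stop one hole further out

TASK

Set the telescoping length stop on the table one hole longer: squeeze in the red button on its collar to free the tube, start sliding the tube out, then let go of the button and draw the tube on slowly until the button pops out in the next hole. Then push the tube lightly back towards the blue clamp block to make sure that it is locked, and let go. Do not force the tube against its catch, and leave the tools lying around where they are.

Things in the scene. Friction and masses are not known exactly. Their poses are not given: they have to be found in the camera images.
- stop_base: fixed grey base plate (90 x 400 x 10 mm); origin under its centre, on the table. y: the way the tube slides out; z up; x across the tube, away from the robot. A blue clamp block at y = -165 mm (52 x 46 mm, 105 mm high) holds an 18 mm square steel bar along y, axis at x = 0, 75 mm above the table. A blue guide saddle, 74 mm high, 24 mm long, stands at y = +165 mm.
- stop_tube (a joint): m the tube has slid out along the base's +y: about 0 at the start, caught in the present hole. The next hole is 39 to 65 mm further (it varies and is hidden in the tube), another 40 mm beyond it. Catch play in a hole 1.5 mm either way. Slides with about 2 N, 1 N more while the catch rubs; stays where left. In a hole it stops dead: over 25 N on the catch damages it.
- button (a joint): m the button is pressed in: 0 right out (catch in a hole), 0.006 fully in (catch 2 mm clear of the bar); from 0.0045 the tube is free. A spring pushes it out with 4 N at 0, 10 N fully in. Let go between holes it stays 0.004 in, the catch riding on the bar; over a hole it pops out to 0.
- button_face (a point): centre of the red button's face, 16 mm along y, 22 mm high, 7 mm proud of the black collar on the robot's side (base -x); pressed along base +x. The collar moves with the tube: 36 mm across (x, centred on the tube's axis), 50 mm along y and 42 mm high, centred on the button, 75 mm above the table. From above, one finger can press the button, the other bear on the collar's far face.
- grip_mid (a point): middle of the square ribbed grip of tacky rubber (friction about 1.8) of the tube, on the tube's axis, 75 mm above the table; the grip is 30 x 30 mm across and 80 mm long in y; its middle lies 75 mm from the button along +y and moves with the tube.
- pad_face (a point): centre of the rubber face on the orange stop pad (50 x 50 mm) at the tube's outer end; moves with the tube.
- catch_front: front half (towards +y) of the steel catch, hidden in the collar; it moves with the button and takes the load when the locked tube is drawn out. Origin on the tube's axis beside the button.
- catch_heel: rear half (towards -y) of the same catch; it takes the load when the locked tube is pushed back towards the clamp block. Origin as for the front half.
- tape_measure: loose yellow tape measure, 76 x 64 x 31 mm, lying on the table; origin under its centre. Leave alone.
- screwdriver: loose screwdriver with a yellow handle, 185 mm long, lying on the table; origin under its centre. Leave alone.
- spanner: loose steel spanner, 162 x 22 x 6 mm, lying on the table; origin under its centre. Leave alone.

How it is judged:
By the outcome, as a careful person would: the job done as asked, in the order asked, and still so for the second after the job is handed in, with the robot touching nothing.
It also fails if it takes over 48 s, if anything falls off the work surface, if the arm or the gripper's body presses on something with over 40 N, if the wrist force passes 120 N, or if a joint passes its speed limit or range.

ROBOT

A 6-joint arm with a two-finger parallel gripper is mounted at the origin on a cart in front of the work surface, level with it; the furniture and walls round the work are solid. World frame = base frame: x ahead of the robot, y to its left, z up, the work surface at z = 0. Lengths are in m, angles in degrees, forces in N, time in s.
With the tool pointing down it reaches from about 0.2 to 0.875 m from the base axis. Payload 3.4 kg.
Tool frame: the origin (TCP) lies midway between the tips of the shut fingers; the grasp point (between the pads) lies 19 mm behind it; z points along the fingers, y is the line along which they close (so a half turn about z gives the same grasp; the last joint's range is limited). The gripper opens to 94 mm and grips with 3 to 60 N. Pads are 16 mm wide; open, the fingers measure 119 mm over their backs; the gripper's body (75 mm by 177 mm) begins 78 mm behind the grasp point.
Start: joints at [-76.49, 15.808, 86.224, -0, 77.962, -6.933], TCP at [0.201, -0.539, 0.205] pointing down, gripper open.
Joint ranges: [-165.64, 165.64], [-43.16, 119.46], [12.63, 154.43], [-67.54, 247.53], [6.08, 155.33], [-154.97, 154.97]. Speed limits (degrees/s): [147.25, 147.25, 180, 180, 180, 180].

INTERFACE

Orientations are given as [roll, pitch, yaw] about the fixed x, y, z axes, in that order (R = Rz(yaw) Ry(pitch) Rx(roll)).
In Python, from rig import r gives the robot as it stands. The module is installed in compiled form; this text tells all that it offers.
- The arm moves only by the tool carry_out, never from a script. Its argument "series" is a list of rows, each a list of 6 numbers: the shift along the tool's x, y, z as a fraction of full scale, then the turn, a rotation vector about the tool's x, y, z as a fraction of full scale. In form: [[x, y, z, wx, wy, wz], ...]. A call has exactly 8 rows; each row shifts and turns the commanded pose from where the row before left it, along the tool's axes as they then stand; what a row does not reach is not made up. Full scale, the value 1, is 0.8 m for a shift and 30 degrees for a turn. A row lasts 1/10 s, in which the tool goes at most 50 mm and 8.59 degrees, less where a joint would pass 70% of its speed; a pose out of reach is approached as far as the arm can. A call with a number of a shift or a turn outside -1 to 1 is refused whole. A call with a gripper value outside its range is refused whole. "fingers" is the finger opening in mm, from 0 to 94, set as the call begins (left out, the last holds). The fingers move at their own pace and stop on an object; the grip force is fixed at half the most. Time passes only in rows, so rows that do not move let the fingers close, or fill a call up. It gives the time, the measured TCP pose, the force, the opening and the grip force at its end, in the units of the state.
- r.observe(): the state, without advancing time (a new reading comes with each control period).
- r.read_camera(name): name is "scene" or "top" or "wrist"; returns a dict with "pixels" (384x512x3 uint8, red, green, blue), "fx", "fy", "cx", "cy" (pixels), "rvec" (rotation vector, rad) and "tvec" (3), from world to camera coordinates, as OpenCV has them; the wrist camera has in their place "tool_from_camera" (4x4, takes a point from camera to tool coordinates, whose origin is the TCP and whose axes are the flange's). Camera axes: x right, y down, z forward; pixel columns grow to the right and rows downward; lengths in m; the calibration is good to about 2 mm. A picture is of the moment at which its call begins: read the wrist's pose just before it. There is no depth.
- r.finish_job(): hands the job in; it is judged then, once.
The state is a dict: "t": time; "joint_positions": joint angles; "joint_vel": joint speeds; "joint_torque": joint torques, N m; "position": TCP position; "orientation": TCP orientation; "wrist_force": force on the tool from outside, world axes, zero at the start; "torque": the same for the moment, N m; "gripper_width": finger opening in m; "grasp_force": force on a finger pad.
Only numpy, scipy, OpenCV 4.12 (cv2) and the standard library are available. Lean on these libraries where they do the work, as an engineer would, in place of code of your own. Each camera call takes 0.05 s, during which the arm holds its last target. There are 200 camera calls.

## Working session

There is one attempt and no reset: what is moved stays moved. The work goes in short steps, Python scripts to look and compute and a tool call to move; the robot and the scene stay as the last step left them, time stands still between calls to the robot, and variables do not carry over. Pictures are saved under pics/ and viewed, at most 10 in all, crops included, and the job is handed in when it is done.

Besides the shell and the picture viewer there is one more tool, called after "Call:" by a JSON object that holds its "method" and its "body", one argument or row to a line. carry_out: Moves the arm, as the interface text tells. Its arguments: {"type":"object","properties":{"series":{"type":"array","items":{"type":"array","items":{"type":"number","minimum":-1,"maximum":1}}},"fingers":{"type":"number"}},"required":["series"]}

```bash
mkdir -p pics
python3 - <<'E'
from rig import r
import cv2, numpy as np
s=r.observe(); print({k:np.round(v,4).tolist() for k,v in s.items()})
ims=[]
for n in("scene","top"):
    c=r.read_camera(n); cv2.imwrite(f"pics/{n}.png",c["pixels"][:,:,::-1]); np.save(f"pics/{n}.npy",c,allow_pickle=True)
    print(n,c["fx"],c["fy"],c["cx"],c["cy"],c["rvec"],c["tvec"])
E
```

```text
{'t': 0.0, 'joint_positions': [-76.491, 15.8474, 86.2932, -0.0013, 77.963, -6.9316], 'joint_vel': [0.0015, -0.0365, 0.0789, 0.0454, -0.0194, -0.042], 'joint_torque': [-0.0015, -40.4589, -23.7236, 0.0699, 0.0346, -0.0002], 'position': [0.2007, -0.5382, 0.2046], 'orientation': [-179.897, -0.0113, 20.4409], 'wrist_force': [-0.3013, -0.0364, 0.127], 'torque': [0.0191, -0.0341, -0.0508], 'grasp_force': 0.0, 'gripper_width': 0.0939}
scene 363.07836601618783 363.07836601618783 245.36468614915015 194.92869323286618 [ 1.97157194 -1.22179803  0.56249835] [-0.13781483  0.35575828  0.83565797]
top 476.29806321294933 476.29806321294933 255.95449706009865 195.04246522498903 [ 2.14706076 -2.16982761  0.12819701] [0.09098841 0.4792517  1.57413117]
```

View pics/scene.png

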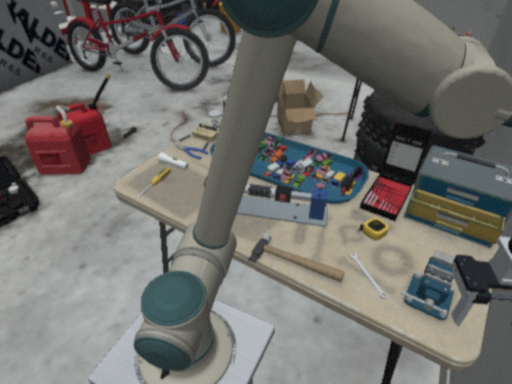

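View pics/top.png

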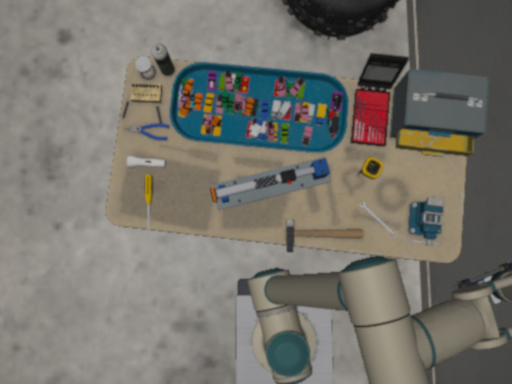

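The scene view shows the stop partly behind the arm, with the blue clamp at about (318,205). The top view shows it whole: clamp at (320,170), orange pad at (213,195). I'll zoom in on both.

```bash
cat > h.py <<'E'
import numpy as np, cv2
def load(n): return np.load(f"pics/{n}.npy",allow_pickle=True).item()
def K(c): return np.array([[c["fx"],0,c["cx"]],[0,c["fy"],c["cy"]],[0,0,1.]])
def ray(c,uv):
    R=cv2.Rodrigues(np.array(c["rvec"]))[0]; o=-R.T@np.array(c["tvec"])
    return o,R.T@np.linalg.inv(K(c))@[uv[0],uv[1],1]
def atz(c,uv,z):
    o,d=ray(c,uv); return o+d*(z-o[2])/d[2]
def proj(c,P): return cv2.projectPoints(np.float64(P).reshape(-1,3),np.array(c["rvec"]),np.array(c["tvec"]),K(c),None)[0].reshape(-1,2)
E
python3 - <<'E'
from h import *
a=cv2.resize(cv2.imread("pics/top.png")[150:215,200:340],None,fx=5.5,fy=5.5,interpolation=cv2.INTER_CUBIC)[:350]
cv2.imwrite("pics/topc.png",a)
b=cv2.resize(cv2.imread("pics/scene.png")[170:230,225:335],None,fx=7,fy=7,interpolation=cv2.INTER_CUBIC)
cv2.imwrite("pics/scenec.png",b)
c=load("top")
for uv in [(320,170),(213,195),(270,183)]: print(atz(c,uv,.075))
E
```

```text
[ 0.5553106  -0.12557952  0.075     ]
[0.47625949 0.22629621 0.075     ]
[0.51389023 0.03941978 0.075     ]
```

View pics/topc.png

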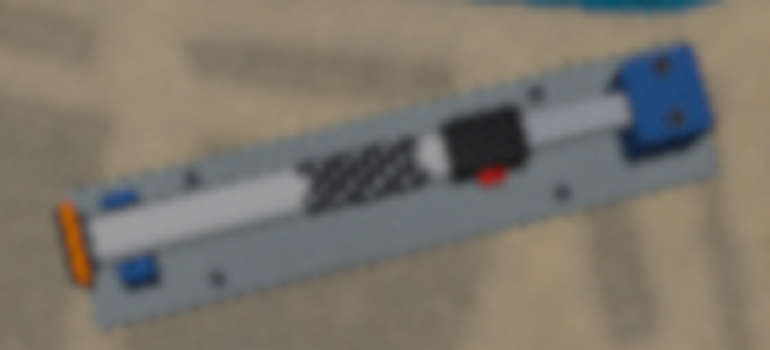

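View pics/scenec.png

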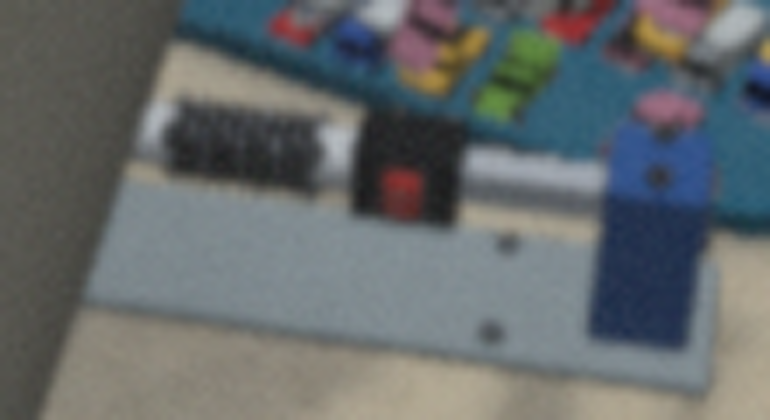

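The top crop shows the clamp at (665,95), black collar at (485,143), red button at (491,176), ribbed grip at (362,175) and orange pad at (75,243). The scene crop shows the button at (402,193) and the near corner of the base at (710,390). Next I'll fit the base pose and button position to these points in both views.

Run:
```python
from h import *
from scipy.optimize import least_squares
t,s=load("top"),load("scene")
T=lambda p:(np.array(p)+.5)/5.5-.5+[200,150]
S=lambda p:(np.array(p)+.5)/7-.5+[225,170]
# base pts (x,y,z,isbuttonrel), cam, px
D=[((.045,.2,.01,0),t,T((68,195))),((-.045,.2,.01,0),t,T((103,328))),((-.045,-.2,.01,0),t,T((718,178))),
((.026,-.188,.105,0),t,T((690,45))),((-.026,-.188,.105,0),t,T((712,133))),((-.026,-.142,.105,0),t,T((630,148))),((.026,-.142,.105,0),t,T((616,68))),
((.018,.025,.096,1),t,T((443,128))),((.018,-.025,.096,1),t,T((518,105))),((-.018,-.025,.096,1),t,T((527,162))),((-.018,.025,.096,1),t,T((455,181))),
((-.022,0,.083,1),t,T((491,176))),((-.025,0,.075,1),s,S((402,193))),((-.045,-.2,.01,0),s,S((710,390))),
((-.026,-.188,.01,0),s,S((686,346))),((-.026,-.142,.01,0),s,S((592,335))),((-.018,.025,.054,1),s,S((354,214))),((-.018,-.025,.054,1),s,S((457,225))),
((.0,.115,.09,1),s,S((172,110))),((.0,.035,.09,1),s,S((322,122)))]
def W(p,q):
    c,n=np.cos(p[2]),np.sin(p[2]); x,y=q[0],q[1]+q[3]*p[3]
    return [p[0]+c*x-n*y,p[1]+n*x+c*y,q[2]]
f=lambda p:np.concatenate([proj(c,W(p,q))[0]-u for q,c,u in D])
o=least_squares(f,[.51,.04,.2,-.05],loss='soft_l1',f_scale=.5);p=o.x
print("pose",p[:2],np.degrees(p[2]),"b",p[3]); print(np.round(f(p).reshape(-1,2),1).tolist())
for n,q in dict(button=(-.025,0,.075,1),collar=(0,0,.075,1),grip=(0,.075,.075,1)).items(): print(n,W(p,q))
# triangulate button
(o1,d1),(o2,d2)=ray(t,T((491,177))),ray(s,S((402,193)))
k=np.linalg.lstsq(np.c_[d1,-d2],o2-o1,rcond=None)[0]; print("tri",o1+k[0]*d1,o2+k[1]*d2)
```

```text
pose [0.5230796  0.03642052] 13.343988902819815 b -0.056373796849246934
[[-1.6, -0.6], [-1.9, 0.7], [0.2, -0.2], [0.5, -0.5], [0.6, -1.1], [1.8, -0.5], [0.2, -1.3], [-1.1, -1.3], [0.2, -0.7], [1.4, -0.5], [-0.5, -0.2], [0.5, 0.6], [-0.2, 1.9], [-0.5, 0.2], [-0.5, 1.9], [-1.7, 1.3], [-1.1, 1.5], [-0.2, 2.2], [-1.5, 0.3], [1.7, 1.9]]
button [np.float64(0.5117654457720929), np.float64(-0.02420121407178434), 0.075]
collar [np.float64(0.5360904948975705), np.float64(-0.018431293358022516), 0.075]
grip [np.float64(0.5187807327562851), np.float64(0.05454385401841051), 0.075]
tri [ 0.51679324 -0.02225224  0.07834767] [ 0.51693515 -0.02254281  0.07838881]
```

Call:
{"method": "carry_out", "body": {
  "series": [
    [0.039,-0.03,0,0,0,-0.173],
    [0.042,-0.027,0,0,0,-0.173],
    [0.044,-0.023,0,0,0,-0.173],
    [0.046,-0.019,0,0,0,-0.173],
    [0.047,-0.0145,0,0,0,-0.173],
    [0.048,-0.01,0,0,0,-0.173],
    [0.049,-0.006,0,0,0,-0.173],
    [0.0495,-0.001,0,0,0,-0.173]
  ]
}}

```text
t: 0.9
position: [0.3676, -0.2679, 0.2052]
orientation: [-180.0, -0.0, 62.2]
wrist_force: [1.8, -0.2, -1.2]
gripper_width: 0.094
grasp_force: 0.0
```

Call:
{"method": "carry_out", "body": {
  "series": [
    [0.049,0.003,0,0,0,-0.173],
    [0.049,0.008,0,0,0,-0.173],
    [0.048,0.012,0,0,0,-0.173],
    [0.047,0.016,0,0,0,-0.173],
    [0.045,0.0205,0,0,0,-0.173],
    [0.043,0.0245,0,0,0,-0.173],
    [0.041,0.028,0,0,0,-0.173],
    [0.038,0.032,0,0,0,-0.173]
  ]
}}

```text
t: 1.7
position: [0.5338, 0.0018, 0.2051]
orientation: [-180.0, 0.0, 103.7]
wrist_force: [0.3, -0.7, 0.4]
gripper_width: 0.094
grasp_force: 0.0
```

```bash
cat >> h.py <<'E'
from scipy.spatial.transform import Rotation as Ro
def snap(r,n):
    s=r.observe(); c=r.read_camera("wrist"); 
    T=np.eye(4); T[:3,:3]=Ro.from_euler("xyz",s["orientation"],degrees=True).as_matrix(); T[:3,3]=s["position"]
    M=np.linalg.inv(T@np.array(c["tool_from_camera"])); c["rvec"]=cv2.Rodrigues(M[:3,:3])[0].ravel(); c["tvec"]=M[:3,3]
    np.save(f"pics/{n}.npy",c,allow_pickle=True); cv2.imwrite(f"pics/{n}.png",c["pixels"][:,:,::-1])
    return s,c
E
python3 - <<'E'
from h import *
from rig import r
s,c=snap(r,"w1"); print(s["t"],s["position"],s["orientation"],s["wrist_force"]); print(c["tool_from_camera"],c["fx"])
E
```

```text
1.7 [0.53384718 0.00181651 0.20512526] [-1.79962968e+02  2.18484193e-03  1.03710225e+02] [ 0.29734725 -0.71200281  0.44590199]
[[-2.40847592e-04 -9.73302222e-01 -2.29527179e-01  6.60094325e-02]
 [ 9.99999376e-01 -4.84772182e-04  1.00634008e-03  8.13504700e-04]
 [-1.09074143e-03 -2.29526794e-01  9.73301732e-01 -1.79388932e-01]
 [ 0.00000000e+00  0.00000000e+00  0.00000000e+00  1.00000000e+00]] 280.6140272688285
```

View pics/w1.png

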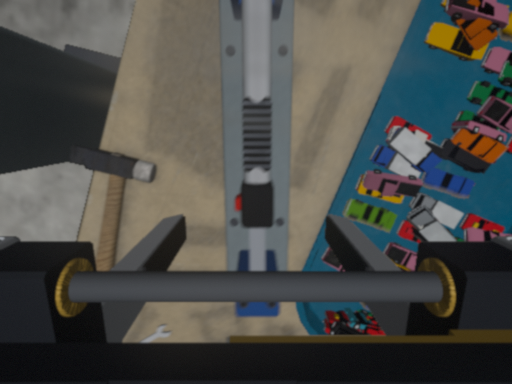

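The wrist view shows the tube running up the image. The red button is at (239,203), the collar spans (242–272, 181–228), the ribbed grip spans (243–271, 98–170), and the clamp is at (258,300).

Run:
```python
from h import *
c=load("w1"); t=load("top"); s=load("scene"); im=c["pixels"].astype(int); R,G,B=im[...,0],im[...,1],im[...,2]
red=(R>110)&(G<70)&(B<70); red[:,:225]=0; red[:,255:]=0; red[:185]=0; red[225:]=0
ys,xs=np.nonzero(red); print("red",xs.min(),xs.max(),ys.min(),ys.max(),xs.mean(),ys.mean())
for v in (30,60,85,110,140,190,205,218): # edges along rows
    g=im[v,205:310].sum(1)/3; d=np.abs(np.diff(cv2.GaussianBlur(g.reshape(1,-1),(5,1),0).ravel())); k=[i+205 for i in range(1,len(d)-1) if d[i]>7 and d[i]>=d[i-1] and d[i]>d[i+1]]; print(v,k)
g=im[85:250,252:264].mean((1,2)); d=np.diff(g); print([(i+85,round(d[i])) for i in range(len(d)) if abs(d[i])>15 and (i+85>160)])
# edges -> world
def bz(uv,z): return np.round(atz(c,uv,z)[:2],4)
print("collar top corners",[bz(p,.096) for p in((242,182),(271,181),(273,227),(243,228))])
print("button top z.086",bz((xs.min(),ys.mean()),.086))
# triangulate button face-top wrist vs top / scene
for n,q,uv in(("top",t,(491/5.5+200,176/5.5+150)),("scene",s,(402/7+225,193/7+170))):
    (o1,d1),(o2,d2)=ray(c,(238.5,ys.mean())),ray(q,uv)
    k=np.linalg.lstsq(np.c_[d1,-d2],o2-o1,rcond=None)[0]; print(n,o1+k[0]*d1,o2+k[1]*d2)
```

```text
red 235 240 198 210 237.4920634920635 203.63492063492063
30 []
60 [244, 268]
85 [244, 268]
110 [241, 270]
140 [242, 270]
190 [240, 272]
205 [235, 240, 272]
218 [231, 241, 272]
[(163, 15), (181, -15), (182, -23), (183, -29), (184, -26), (225, 16), (226, 27), (227, 25), (228, 19)]
collar top corners [array([0.5193, 0.008 ]), array([0.5485, 0.0163]), array([ 0.5633, -0.0325]), array([ 0.5319, -0.0414])]
button top z.086 [ 0.5173 -0.0195]
top [ 0.52119386 -0.02642037  0.05833791] [ 0.51905271 -0.02500283  0.05792179]
scene [ 0.52109799 -0.02217365  0.07329773] [ 0.52128124 -0.0224716   0.07338349]
```

Run:
```python
from h import *
from scipy.optimize import least_squares
c=load("w1");t=load("top");s=load("scene"); print(c["cx"],c["cy"])
z=.075
for uv,zz in(((256.0,60),.087),((256.0,85),.087),((255.7,125),.09),((256.2,190),.096),((256.5,218),.096)): print("axis",atz(c,uv,zz))
a=atz(c,(256,60),.087);b=atz(c,(256.4,205),.096); print("yaw",np.degrees(np.arctan2(-(a-b)[0],(a-b)[1])))
print("collar front/back",atz(c,(256.3,183),.096),atz(c,(256.3,227),.096))
print("button face via wrist z.08", atz(c,(237.5,203.6),.08))
print("grip ends z.09",atz(c,(256,97.5),.09),atz(c,(256,170),.09))
# same points in top
T=lambda p:(np.array(p)+.5)/5.5-.5+[200,150]
print("top: collar ctr",atz(t,T((485.5,144)),.096),"grip ctr",atz(t,T((363,174)),.09),"pad",atz(t,T((75,243)),.1))
S=lambda p:(np.array(p)+.5)/7-.5+[225,170]
print("scene button",atz(s,S((402,193)),.075))
```

```text
255.12506128475465 192.71378477332567
axis [0.50504034 0.12805688 0.087     ]
axis [0.51052175 0.10563492 0.087     ]
axis [0.51944151 0.06781538 0.09      ]
axis [0.53574555 0.00321154 0.096     ]
axis [ 0.5434217  -0.02680328  0.096     ]
yaw 13.89379414205083
collar front/back [0.53406067 0.01053969 0.096     ] [ 0.54565477 -0.03683614  0.096     ]
button face via wrist z.08 [ 0.51995272 -0.02049761  0.08      ]
grip ends z.09 [0.51340053 0.09381518 0.09      ] [0.53073093 0.02292435 0.09      ]
top: collar ctr [ 0.53384649 -0.01816322  0.096     ] grip ctr [0.51766522 0.05409157 0.09      ] pad [0.47717788 0.22326685 0.1       ]
scene button [ 0.5208059  -0.02113215  0.075     ]
```

Call:
{"method": "carry_out", "body": {
  "series": [
    [-0.0026,0.00035,0.023,0,0,0],
    [-0.0026,0.00035,0.023,0,0,0],
    [-0.0026,0.00035,0.023,0,0,0],
    [-0.0026,0.00035,0.023,0,0,0],
    [-0.0026,0.00035,0.023,0,0,0],
    [-0.0026,0.00035,0.023,0,0,0],
    [-0.0026,0.00035,0.023,0,0,0],
    [-0.0026,0.00035,0.023,0,0,0]
  ]
}}

```text
t: 2.55
position: [0.5391, -0.0157, 0.0572]
orientation: [-180.0, -0.0, 103.5]
wrist_force: [-1.0, 0.3, 0.4]
gripper_width: 0.0937
grasp_force: 0.0
```

Run:
```python
from h import *
from rig import r
s,c=snap(r,"w2"); print(s["t"],s["position"],s["orientation"],s["wrist_force"])
```

```text
2.55 [ 0.53914577 -0.01568717  0.05721687] [-1.79961065e+02 -8.30934061e-03  1.03459568e+02] [-1.00728739  0.25390405  0.40755046]
```

View pics/w2.png

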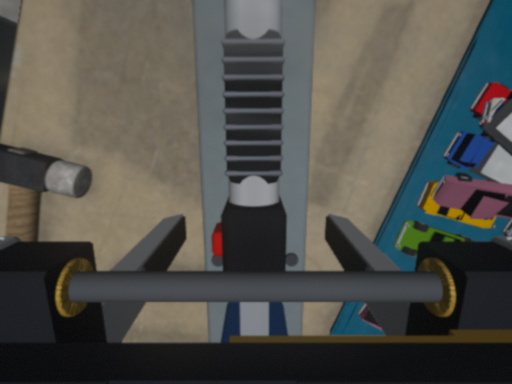

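The close view shows the collar from its front edge at v≈205, columns 222–286, with the button at (217,239). The fingers straddle the collar evenly.

Run:
```python
from h import *
c=load("w2"); im=c["pixels"].astype(int); R,G,B=im[...,0],im[...,1],im[...,2]
red=(R>100)&(G<60)&(B<60); red[:,:200]=0; red[:,240:]=0; red[:210]=0; red[275:]=0
ys,xs=np.nonzero(red); print("red",xs.min(),xs.max(),ys.min(),ys.max())
for v in (60,140,225,245,262):
    g=im[v,190:325].sum(1)/3; d=np.abs(np.diff(cv2.GaussianBlur(g.reshape(1,-1),(5,1),0).ravel())); print(v,[i+190 for i in range(1,len(d)-1) if d[i]>8 and d[i]>=d[i-1] and d[i]>d[i+1]])
p=np.array([.53915,-.01569]);y=np.radians(103.46);ex=np.array([np.cos(y),np.sin(y)]);ey=np.array([np.sin(y),-np.cos(y)])
def tl(uv,z): d=atz(c,uv,z)[:2]-p; return np.round([d@ex,d@ey],4)
print("collar front L,R",tl((222,205),.096),tl((286,205),.096),"collar mid",tl((222,240),.096),tl((286,240),.096))
print("grip sides",tl((222,140),.09),tl((283,140),.09), "grip ends", tl((253,34),.09),tl((253,180),.09))
print("button top face edge, y ends (z.086)",tl((xs.min(),ys.min()),.086),tl((xs.min(),ys.max()),.075))
```

```text
red 212 221 232 255
60 []
140 [224, 281]
225 [202, 215, 285]
245 [203, 211, 221, 285]
262 [211, 222, 285, 297]
collar front L,R [ 0.0263 -0.0162] [0.0263 0.017 ] collar mid [ 0.0068 -0.0168] [0.0068 0.0175]
grip sides [ 0.0593 -0.016 ] [0.0593 0.0153] grip ends [ 0.1087 -0.    ] [ 0.0384 -0.0001]
button top face edge, y ends (z.086) [ 0.0075 -0.0236] [-0.012  -0.0259]
```

Call:
{"method": "carry_out", "body": {
  "series": [
    [0,0,0,0,0,0],
    [0,0,0,0,0,0],
    [0,0,0,0,0,0],
    [0,0,0,0,0,0],
    [0,0,0,0,0,0],
    [0,0,0,0,0,0],
    [0,0,0,0,0,0],
    [0,0,0,0,0,0]
  ],
  "fingers": 30
}}

```text
t: 3.4
position: [0.5378, -0.0158, 0.0583]
orientation: [-179.8, -0.0, 103.5]
wrist_force: [-4.8, -1.9, 5.0]
gripper_width: 0.0367
grasp_force: 30.0
```

Call:
{"method": "carry_out", "body": {
  "series": [
    [0.0015,0,0,0,0,0],
    [0.0025,0,0,0,0,0],
    [0.0025,0,0,0,0,0],
    [0.0025,0,0,0,0,0],
    [0.0025,0,0,0,0,0],
    [0.0025,0,0,0,0,0],
    [0.0025,0,0,0,0,0],
    [0.0025,0,0,0,0,0]
  ]
}}

```text
t: 4.2
position: [0.5343, -0.0012, 0.0583]
orientation: [-179.8, 0.0, 103.5]
wrist_force: [-5.8, -2.8, 4.4]
gripper_width: 0.0367
grasp_force: 30.0
```

Call:
{"method": "carry_out", "body": {
  "series": [
    [0,0,0,0,0,0],
    [0,0,0,0,0,0],
    [0,0,0,0,0,0],
    [0,0,0,0,0,0],
    [0,0,0,0,0,0],
    [0,0,0,0,0,0],
    [0,0,0,0,0,0],
    [0,0,0,0,0,0]
  ],
  "fingers": 80
}}

```text
t: 5.0
position: [0.5361, -0.0007, 0.0582]
orientation: [180.0, 0.0, 103.5]
wrist_force: [-0.2, 0.3, 0.5]
gripper_width: 0.0801
grasp_force: 0.0
```

Run:
```python
from h import *
from rig import r
s,c=snap(r,"w3"); print(s["t"],s["position"],s["orientation"],s["wrist_force"])
p=np.array(s["position"][:2]);y=np.radians(s["orientation"][2]);ex=np.array([np.cos(y),np.sin(y)]);ey=np.array([np.sin(y),-np.cos(y)])
print("along base from w2 pose",(p-[.53915,-.01569])@ex)
im=c["pixels"].astype(int); R,G,B=im[...,0],im[...,1],im[...,2]
red=(R>100)&(G<60)&(B<60); red[:,:200]=0; red[:,240:]=0; red[:210]=0; red[275:]=0
ys,xs=np.nonzero(red); print("red",xs.min(),xs.max(),ys.min(),ys.max())
v=im[150:230,245:262].mean((1,2)); d=np.diff(v); print([(i+150,round(x)) for i,x in enumerate(d) if abs(x)>12])
```

```text
5.0 [ 0.53606726 -0.0006639   0.05823901] [1.79996548e+02 2.83485273e-03 1.03482525e+02] [-0.16851099  0.25266803  0.4645049 ]
along base from w2 pose 0.015330732224787253
red 218 220 233 254
[(154, 18), (155, 33), (156, 16), (158, -16), (159, -25), (160, -19), (169, 17), (170, 32), (171, 16), (175, 23), (176, 23), (204, -28), (205, -44), (206, -34)]
```

View pics/w3.png

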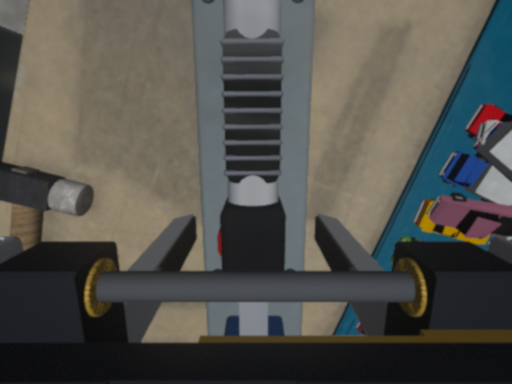

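Button is out to its riding position (column 218), and the tube followed the tool about 15 mm. Next is the grip.

Call:
{"method": "carry_out", "body": {
  "series": [
    [0.0116,-0.0001,0,0,0,0],
    [0.0116,-0.0001,0,0,0,0],
    [0.0116,-0.0001,0,0,0,0],
    [0.0116,-0.0001,0,0,0,0],
    [0.0116,-0.0001,0,0,0,0],
    [0.0116,-0.0001,0,0,0,0],
    [0.0116,-0.0001,0,0,0,0],
    [0.0116,-0.0001,0,0,0,-0.013]
  ]
}}

```text
t: 5.85
position: [0.5179, 0.0722, 0.0583]
orientation: [180.0, 0.0, 103.9]
wrist_force: [-0.4, -0.2, -1.5]
gripper_width: 0.08
grasp_force: 0.0
```

Call:
{"method": "carry_out", "body": {
  "series": [
    [0,0,0,0,0,0],
    [0,0,0,0,0,0],
    [0,0,0,0,0,0],
    [0,0,0,0,0,0],
    [0,0,0,0,0,0],
    [0,0,0,0,0,0],
    [0,0,0,0,0,0],
    [0,0,0,0,0,0]
  ],
  "fingers": 24
}}

```text
t: 6.65
position: [0.5173, 0.071, 0.0582]
orientation: [-179.9, 0.0, 103.9]
wrist_force: [-1.7, -1.5, 2.3]
gripper_width: 0.0299
grasp_force: 30.0
```

```bash
cat > st.py <<'E'
from h import *
from rig import r
s=r.observe(); c=r.read_camera("scene"); im=c["pixels"].astype(int)
ax=np.array([-np.sin(np.radians(13.8)),np.cos(np.radians(13.8))]); f=np.array(s["wrist_force"][:2])
print(s["t"],"along",np.array(s["position"][:2])@ax*1e3,"F along",f@ax,"F",s["wrist_force"],"pos",s["position"],"w",s["gripper_width"])
red=np.clip(im[...,0]-np.maximum(im[...,1],im[...,2])-40,0,None)[180:215,255:300]
v,u=np.nonzero(red>15); print("red n",len(u),"sum",red[red>15].sum(),"ctr",u.mean()+255 if len(u) else 0,v.mean()+180 if len(u) else 0)
cv2.imwrite(f"pics/s{s['t']:.2f}.png",c["pixels"][:,:,::-1])
E
python3 st.py
```

```text
6.65 along -54.47161717862608 F along -1.0738328672820538 F [-1.73623035 -1.53221025  2.2558462 ] pos [0.51726815 0.07096253 0.05816573] w 0.029928989940761982
red n 5 sum 103 ctr 277.2 194.6
```

Call:
{"method": "carry_out", "body": {
  "series": [
    [0.0015,0,0,0,0,0],
    [0.0015,0,0,0,0,0],
    [0.0015,0,0,0,0,0],
    [0.0015,0,0,0,0,0],
    [0.0015,0,0,0,0,0],
    [0.0015,0,0,0,0,0],
    [0.0015,0,0,0,0,0],
    [0.0015,0,0,0,0,0]
  ]
}}

```text
t: 7.5
position: [0.5153, 0.0788, 0.0582]
orientation: [-179.9, 0.2, 103.9]
wrist_force: [-1.2, -7.5, 1.7]
gripper_width: 0.0293
grasp_force: 30.0
```

Call:
{"method": "carry_out", "body": {
  "series": [
    [0.0015,0,0,0,0,0],
    [0.0015,0,0,0,0,0],
    [0.0015,0,0,0,0,0],
    [0.0015,0,0,0,0,0],
    [0.0015,0,0,0,0,0],
    [0.001,0,0,0,0,0],
    [0.001,0,0,0,0,0],
    [0.001,0,0,0,0,0]
  ]
}}

```text
t: 8.3
position: [0.5134, 0.087, 0.0582]
orientation: [-179.9, 0.2, 103.9]
wrist_force: [-1.8, -6.5, 2.1]
gripper_width: 0.0298
grasp_force: 30.0
```

```bash
python3 st.py
```

```text
8.3 along -37.98179637583236 F along -5.8414572598892445 F [-1.82653825 -6.46372791  2.0750151 ] pos [0.51339735 0.08699173 0.05817362] w 0.029794137357316345
red n 2 sum 39 ctr 271.5 194.0
```

Call:
{"method": "carry_out", "body": {
  "series": [
    [0.0008,0,0,0,0,0],
    [0.0008,0,0,0,0,0],
    [0.0008,0,0,0,0,0],
    [0.0008,0,0,0,0,0],
    [0.0008,0,0,0,0,0],
    [0.0008,0,0,0,0,0],
    [0.0008,0,0,0,0,0],
    [0.0008,0,0,0,0,0]
  ]
}}

```text
t: 9.15
position: [0.5122, 0.092, 0.0582]
orientation: [-179.9, 0.2, 103.9]
wrist_force: [-1.7, -6.6, 2.0]
gripper_width: 0.0301
grasp_force: 30.0
```

Call:
{"method": "carry_out", "body": {
  "series": [
    [0.0003,0,0,0,0,0],
    [0.0003,0,0,0,0,0],
    [0.0003,0,0,0,0,0],
    [0.0003,0,0,0,0,0],
    [0.0003,0,0,0,0,0],
    [0.0003,0,0,0,0,0],
    [0.0003,0,0,0,0,0],
    [0.0003,0,0,0,0,0]
  ]
}}

```text
t: 9.95
position: [0.5117, 0.0938, 0.0582]
orientation: [-179.9, 0.2, 103.9]
wrist_force: [-2.1, -7.1, 1.0]
gripper_width: 0.0298
grasp_force: 30.0
```

```bash
python3 st.py; python3 -c "
import cv2,glob
f=sorted(glob.glob('pics/s?.*.png'))+sorted(glob.glob('pics/s1?.*.png')); import numpy as np
cv2.imwrite('pics/cmp.png',np.hstack([cv2.resize(cv2.imread(x)[175:220,255:300],None,fx=6,fy=6,interpolation=cv2.INTER_NEAREST) for x in (f[0],f[-1])]))"
```

```text
9.95 along -30.95452849516625 F along -6.344144610189748 F [-2.13751008 -7.057739    0.95053255] pos [0.51172977 0.09381827 0.05815838] w 0.02982554504036263
red n 6 sum 126 ctr 270.0 193.5
```

View pics/cmp.png

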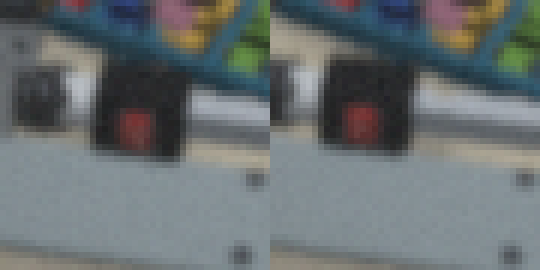

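The two scene crops show the button still visible, at (135,128) and (362,125), and the collar moving with the tube. How far the button stands out is too fine to tell here, so I'll rely on force.

Call:
{"method": "carry_out", "body": {
  "series": [
    [0.0003,0,0,0,0,0],
    [0.0003,0,0,0,0,0],
    [0.0003,0,0,0,0,0],
    [0.0003,0,0,0,0,0],
    [0.0003,0,0,0,0,0],
    [0.0003,0,0,0,0,0],
    [0.0003,0,0,0,0,0],
    [0.0003,0,0,0,0,0]
  ]
}}

```text
t: 10.8
position: [0.5113, 0.0957, 0.0582]
orientation: [-179.9, 0.2, 103.9]
wrist_force: [-1.7, -7.1, 1.3]
gripper_width: 0.0299
grasp_force: 30.0
```

Call:
{"method": "carry_out", "body": {
  "series": [
    [0.0003,0,0,0,0,0],
    [0.0003,0,0,0,0,0],
    [0.0003,0,0,0,0,0],
    [0.0003,0,0,0,0,0],
    [0.0003,0,0,0,0,0],
    [0.0003,0,0,0,0,0],
    [0.0003,0,0,0,0,0],
    [0.0003,0,0,0,0,0]
  ]
}}

```text
t: 11.6
position: [0.5108, 0.0975, 0.0582]
orientation: [-179.9, 0.2, 103.9]
wrist_force: [-1.9, -7.4, 1.6]
gripper_width: 0.0295
grasp_force: 30.0
```

Call:
{"method": "carry_out", "body": {
  "series": [
    [0.0003,0,0,0,0,0],
    [0.0003,0,0,0,0,0],
    [0.0003,0,0,0,0,0],
    [0.0003,0,0,0,0,0],
    [0.0003,0,0,0,0,0],
    [0.0003,0,0,0,0,0],
    [0.0003,0,0,0,0,0],
    [0.0003,0,0,0,0,0]
  ]
}}

```text
t: 12.4
position: [0.5104, 0.0994, 0.0582]
orientation: [-179.9, 0.2, 103.9]
wrist_force: [-2.2, -7.2, 1.8]
gripper_width: 0.0299
grasp_force: 30.0
```

Call:
{"method": "carry_out", "body": {
  "series": [
    [0.0003,0,0,0,0,0],
    [0.0003,0,0,0,0,0],
    [0.0003,0,0,0,0,0],
    [0.0003,0,0,0,0,0],
    [0.0003,0,0,0,0,0],
    [0.0003,0,0,0,0,0],
    [0.0003,0,0,0,0,0],
    [0.0003,0,0,0,0,0]
  ]
}}

```text
t: 13.2
position: [0.5099, 0.1013, 0.0582]
orientation: [-179.9, 0.2, 103.9]
wrist_force: [-2.1, -6.8, 1.3]
gripper_width: 0.0298
grasp_force: 30.0
```

Call:
{"method": "carry_out", "body": {
  "series": [
    [0.0003,0,0,0,0,0],
    [0.0003,0,0,0,0,0],
    [0.0003,0,0,0,0,0],
    [0.0003,0,0,0,0,0],
    [0.0003,0,0,0,0,0],
    [0.0003,0,0,0,0,0],
    [0.0003,0,0,0,0,0],
    [0.0003,0,0,0,0,0]
  ]
}}

```text
t: 14.0
position: [0.5095, 0.1031, 0.0581]
orientation: [-179.9, 0.2, 103.9]
wrist_force: [-1.6, -6.6, 1.8]
gripper_width: 0.0296
grasp_force: 30.0
```

Call:
{"method": "carry_out", "body": {
  "series": [
    [0.0003,0,0,0,0,0],
    [0.0003,0,0,0,0,0],
    [0.0003,0,0,0,0,0],
    [0.0003,0,0,0,0,0],
    [0.0003,0,0,0,0,0],
    [0.0003,0,0,0,0,0],
    [0.0003,0,0,0,0,0],
    [0.0003,0,0,0,0,0]
  ]
}}

```text
t: 14.8
position: [0.509, 0.1051, 0.0581]
orientation: [-179.9, 0.2, 103.9]
wrist_force: [-1.3, -7.8, 1.5]
gripper_width: 0.0299
grasp_force: 30.0
```

Call:
{"method": "carry_out", "body": {
  "series": [
    [0.0003,0,0,0,0,0],
    [0.0003,0,0,0,0,0],
    [0.0003,0,0,0,0,0],
    [0.0003,0,0,0,0,0],
    [0.0003,0,0,0,0,0],
    [0.0003,0,0,0,0,0],
    [0.0003,0,0,0,0,0],
    [0.0003,0,0,0,0,0]
  ]
}}

```text
t: 15.6
position: [0.5086, 0.1069, 0.0582]
orientation: [-179.9, 0.2, 103.9]
wrist_force: [-1.0, -6.2, 1.5]
gripper_width: 0.03
grasp_force: 30.0
```

Call:
{"method": "carry_out", "body": {
  "series": [
    [0.0003,0,0,0,0,0],
    [0.0003,0,0,0,0,0],
    [0.0003,0,0,0,0,0],
    [0.0003,0,0,0,0,0],
    [0.0003,0,0,0,0,0],
    [0.0003,0,0,0,0,0],
    [0.0003,0,0,0,0,0],
    [0.0003,0,0,0,0,0]
  ]
}}

```text
t: 16.4
position: [0.5081, 0.1088, 0.0582]
orientation: [-179.9, 0.2, 103.9]
wrist_force: [-1.1, -6.2, 1.0]
gripper_width: 0.03
grasp_force: 30.0
```

Call:
{"method": "carry_out", "body": {
  "series": [
    [0.00015,0,0,0,0,0],
    [0.00015,0,0,0,0,0],
    [0.00015,0,0,0,0,0],
    [0.00015,0,0,0,0,0],
    [0.00015,0,0,0,0,0],
    [0.00015,0,0,0,0,0],
    [0.00015,0,0,0,0,0],
    [0.00015,0,0,0,0,0]
  ]
}}

```text
t: 17.2
position: [0.5075, 0.1115, 0.0582]
orientation: [-179.9, -0.0, 103.9]
wrist_force: [-2.8, -1.4, 3.0]
gripper_width: 0.0297
grasp_force: 30.0
```

```bash
python3 st.py; python3 -c "
import cv2,glob,numpy as np
g=['pics/s9.95.png',sorted(glob.glob('pics/s17*.png'))[-1]]
cv2.imwrite('pics/cmp2.png',np.hstack([cv2.resize(cv2.imread(x)[175:215,245:295],None,fx=8,fy=8,interpolation=cv2.INTER_CUBIC) for x in g]))"
```

```text
17.2 along -12.740602736027073 F along -0.691564649758024 F [-2.78010259 -1.39497921  2.97361917] pos [0.5074673  0.11152662 0.05818896] w 0.029667223447599377
red n 12 sum 367 ctr 264.1666666666667 193.08333333333334
```

View pics/cmp2.png

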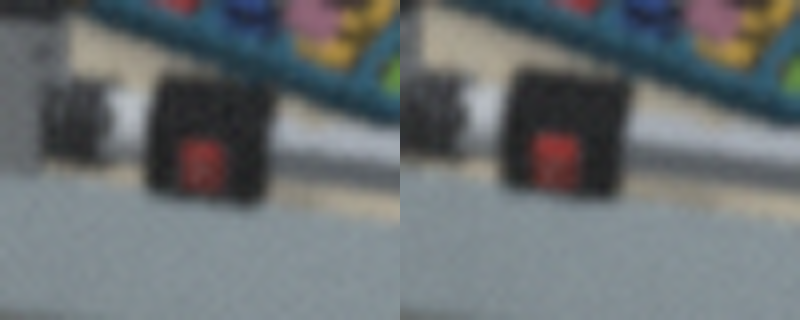

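Compared with the earlier crop, the button at (555,158) is brighter and its lit top is now visible. The tool also jumped ahead with the drag gone, so the button has popped out. Now I'll push back lightly.

Call:
{"method": "carry_out", "body": {
  "series": [
    [-0.00045,0,0,0,0,0],
    [-0.00045,0,0,0,0,0],
    [-0.00045,0,0,0,0,0],
    [-0.00045,0,0,0,0,0],
    [-0.00045,0,0,0,0,0],
    [-0.00045,0,0,0,0,0],
    [-0.00045,0,0,0,0,0],
    [-0.00045,0,0,0,0,0]
  ]
}}

```text
t: 18.05
position: [0.5078, 0.1098, 0.0582]
orientation: [-179.9, -0.1, 103.8]
wrist_force: [-5.7, 3.3, 4.0]
gripper_width: 0.0295
grasp_force: 30.0
```

Call:
{"method": "carry_out", "body": {
  "series": [
    [-0.0003,0,0,0,0,0],
    [-0.0003,0,0,0,0,0],
    [-0.0003,0,0,0,0,0],
    [-0.0003,0,0,0,0,0],
    [-0.0003,0,0,0,0,0],
    [-0.0003,0,0,0,0,0],
    [-0.0003,0,0,0,0,0],
    [-0.0003,0,0,0,0,0]
  ]
}}

```text
t: 18.85
position: [0.5079, 0.1097, 0.0582]
orientation: [-179.9, -0.3, 103.8]
wrist_force: [-6.4, 8.6, 5.0]
gripper_width: 0.03
grasp_force: 30.0
```

Call:
{"method": "carry_out", "body": {
  "series": [
    [-0.00015,0,0,0,0,0],
    [-0.00015,0,0,0,0,0],
    [-0.00015,0,0,0,0,0],
    [-0.00015,0,0,0,0,0],
    [-0.00015,0,0,0,0,0],
    [-0.00015,0,0,0,0,0],
    [-0.00015,0,0,0,0,0],
    [-0.00015,0,0,0,0,0]
  ]
}}

```text
t: 19.65
position: [0.5079, 0.1097, 0.0582]
orientation: [-179.9, -0.4, 103.8]
wrist_force: [-6.0, 10.9, 4.1]
gripper_width: 0.03
grasp_force: 30.0
```

Locked: about 12 N with no movement. I'll take the load off, open the fingers and retreat.

Call:
{"method": "carry_out", "body": {
  "series": [
    [0.0005,0,0,0,0,0],
    [0.0005,0,0,0,0,0],
    [0.0005,0,0,0,0,0],
    [0.0005,0,0,0,0,0],
    [0.0005,0,0,0,0,0],
    [0.0005,0,0,0,0,0],
    [0.0005,0,0,0,0,0],
    [0.0005,0,0,0,0,0]
  ]
}}

```text
t: 20.45
position: [0.5079, 0.1098, 0.0582]
orientation: [-179.9, -0.1, 103.9]
wrist_force: [-4.9, -0.9, 4.0]
gripper_width: 0.0296
grasp_force: 30.0
```

Call:
{"method": "carry_out", "body": {
  "series": [
    [0,0,0,0,0,0],
    [0,0,0,0,0,0],
    [0,0,0,0,0,0],
    [0,0,0,0,0,0],
    [0,0,0,0,0,0],
    [0,0,0,0,0,0],
    [0,0,0,0,0,0],
    [0,0,0,0,0,0]
  ],
  "fingers": 80
}}

```text
t: 21.25
position: [0.5088, 0.109, 0.0582]
orientation: [180.0, 0.0, 103.9]
wrist_force: [-0.2, 0.1, 0.1]
gripper_width: 0.0799
grasp_force: 0.0
```

Call:
{"method": "carry_out", "body": {
  "series": [
    [0,0,-0.01,0,0,0],
    [0,0,-0.025,0,0,0],
    [0,0,-0.03,0,0,0],
    [0,0,-0.03,0,0,0],
    [0,0,-0.03,0,0,0],
    [0,0,-0.03,0,0,0],
    [0,0,-0.02,0,0,0],
    [0,0,0,0,0,0]
  ]
}}

```text
t: 22.05
position: [0.5105, 0.1092, 0.2012]
orientation: [179.7, 0.1, 103.9]
wrist_force: [-0.2, -0.1, 0.7]
gripper_width: 0.0801
grasp_force: 0.0
```

Call:
{"method": "carry_out", "body": {
  "series": [
    [-0.02,0,0,0,0,0],
    [-0.02,0,0,0,0,0],
    [-0.02,0,0,0,0,0],
    [-0.02,0,0,0,0,0],
    [-0.01,0,0,0,0,0],
    [0,0,0,0,0,0],
    [0,0,0,0,0,0],
    [0,0,0,0,0,0]
  ]
}}

```text
t: 22.85
position: [0.5259, 0.0396, 0.1982]
orientation: [-180.0, -0.0, 103.9]
wrist_force: [0.3, -0.2, 0.5]
gripper_width: 0.08
grasp_force: 0.0
```

Run:
```python
from h import *
from rig import r
s,c=snap(r,"w9"); print(s["t"],s["position"],s["wrist_force"])
im=c["pixels"]; cv2.imwrite("pics/w9c.png",cv2.resize(im[60:310,190:330,::-1],None,fx=2.4,fy=2.4,interpolation=cv2.INTER_CUBIC))
```

```text
22.85 [0.52589207 0.03957601 0.19823764] [ 0.29360448 -0.18374837  0.52591366]
```

View pics/w9c.png

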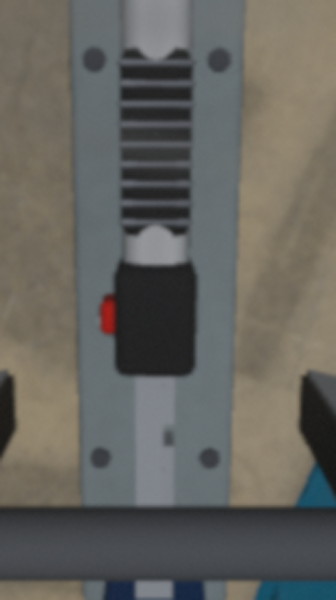

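The final view shows the red button standing fully proud at (108,314) in the next hole, with the gripper clear of everything. Handing in.

```bash
python3 -c "
from rig import r
print(r.finish_job())"
```

```text
the job is handed in; nothing more can be done
None
```

The stop is set one hole longer, about 55 mm further out; the button popped out in the hole, a light push back (about 12 N at the wrist) did not move the tube, and I handed the job in at about 23 s with the gripper clear and the tools untouched.

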